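Show the slide box to the inspection camera

TASK

Take hold of the upright slide box, pull it straight up out of its roller-catch holder, and present it in the air to the inspection camera: window side towards the lens and square to it, the box's lid end up and its long edges not rolled in the picture, with the window's centre on the lens axis 100 mm in front of the lens glass. Finish holding it still there in the gripper alone; do not knock the camera out of its aim and leave the tape roll, jar and brush where they are.

Things in the scene. Friction and masses are not known exactly. Their poses are not given: they have to be found in the camera images.
- slidebox: Grey plastic microscope-slide box, 14 mm thick (x), 32 wide (y), 90 tall (z), about 45 g. Origin: centre of its bottom end; z towards the lid end (black seam 66 mm up). The +x broad face has the window, the -x face is plain. Each narrow (y) edge has a notch 7 mm high, 3 deep, centred 16 mm up. Starts upright in the holder; what is over 28 mm above its bottom stands free of the walls.
- window (a point): Centre of the slide box's window (white frame 26 x 42 mm, glass, dark print): on its +x broad face, 7 mm from the box's origin along x and 42 mm up; axes parallel to the slide box's.
- holder: Fixed holder, black base 70 (x) x 110 (y) x 12 mm; origin: centre of its underside. The box stands centred on the base, axes parallel, between two aluminium walls at its broad sides (tops 40 mm above table). Two sprung rollers (28 mm up) sit in its notches; their carriers reach 52 mm out in y, 36 mm up at most. A straight upward pull of 8 to 16 N frees the box; 28 mm up it is clear.
- stand: Fixed stand of the inspection camera: dark round foot 120 mm across, 14 mm high, and a steel post with an aluminium fork (76 mm wide in y) up to 325 mm high. Origin: centre of the foot's underside; its -x axis is the horizontal direction in which the camera looks.
- lens (a point): Centre of the camera's lens glass. The camera is a black box 70 x 56 x 44 mm with a 40 mm lens barrel, pivoted (friction only) in the fork 300 mm above the table, 54 mm behind this point. It looks along the -x axis of this point, roughly towards the robot and 9 to 29 degrees below level; y is level, z is the picture's up.
- focus (a point): The point to present at: on the lens axis 100 mm in front of the lens glass, in empty air 220 to 280 mm above the table. x points back to the lens, y is level, z the picture's up. The slide box is presented right when its window centre is here and its x, y, z axes lie along this point's x, y, z.
- tape: Bystander: roll of clear tape lying flat, 96 mm outside and 76 mm inside diameter, 25 mm high; origin at the centre of its underside.
- jar: Bystander: small jar with black lid, 52 mm diameter, 60 mm high, upright; origin at the centre of its underside.
- brush: Bystander: brush 170 mm long lying flat along its x; origin under its middle.

How it is judged (in metres and radians):
On the way:
1. the slide box is held by the fingers, lifted clear of the holder (z of slidebox in the frame of holder above 0.05 m and contact force between slidebox and the fingers above 0.5 N and contact force between slidebox and holder below 0.05 N), for 0.1 s.
At the end, for the whole second after the job is handed in: The slide box is held still by the fingers alone, over 120 mm above the table, lid end up, its window centre within 20 mm of the focus point, window towards the lens, and its x and z axes within 0.2 rad (11 degrees) of the camera's (distance between window and focus below 0.02 m and angle between the x axis of slidebox and the x axis of focus, either way round below 0.2 rad and angle between the z axis of slidebox and the z axis of focus, either way round below 0.2 rad and x of lens in the frame of slidebox above 0.05 m and angle between slidebox's own z axis and vertical below 0.9 rad and height (world z) of slidebox above 0.12 m and contact force between slidebox and the fingers above 0.5 N and contact force between slidebox and holder below 0.05 N and contact force between slidebox and stand below 0.05 N and linear speed of slidebox below 0.02 m/s and angular speed of slidebox below 0.15 rad/s); the arm keeps its last pose, push and grip.
It fails at once if the camera is knocked out of its aim (focus point moved over 8 mm) (distance of focus from where it was at the start of the episode above 0.008 m).
It fails at once if the tape is shifted by over 30 mm (distance of tape from where it was at the start of the episode above 0.03 m).
It fails at once if the jar is shifted by over 30 mm (distance of jar from where it was at the start of the episode above 0.03 m).
It fails at once if the brush is shifted by over 30 mm (distance of brush from where it was at the start of the episode above 0.03 m).
It also fails if it takes over 32 s, if anything falls off the work surface, if the arm or the gripper's body presses on something with over 40 N, if the wrist force passes 120 N, or if a joint passes its speed limit or range.

ROBOT

A 6-joint arm with a two-finger parallel gripper is mounted at the origin on the work surface. World frame = base frame: x ahead of the robot, y to its left, z up, the work surface at z = 0. Lengths are in m, angles in degrees, forces in N, time in s.
With the tool pointing down it reaches from about 0.4 to 0.825 m from the base axis. Payload 7 kg.
Tool frame: the origin (TCP) lies at the very end of the fingers, on their centre line; the grasp point (between the pads) lies 19 mm behind it (r.hold_point_z is the distance from the TCP to the grasp point, in m); x points along the fingers, y is the direction in which the jaws open and shut, and the axes are right-handed (so a half turn about x gives the same grasp; the last joint's range is limited). The gripper opens to 88 mm and grips with 3 to 60 N. Pads are 19 mm wide; open, the fingers measure 130 mm over their backs; the gripper's body (78 mm by 193 mm) begins 47 mm behind the grasp point.
Start: joints at [-55.628, 20.546, 0.682, 0, -70.136, -16.507], TCP at [0.207, -0.642, 0.227] pointing down, gripper open.
Joint ranges: [-176.03, 176.03], [-82.01, 121.73], [-58.28, 71.71], [-173.87, 95.51], [-174.79, -0.11], [-173.66, 173.66]. Speed limits (degrees/s): [136.94, 136.94, 172.46, 180, 180, 180].

INTERFACE

Orientations are given as [roll, pitch, yaw] about the fixed x, y, z axes, in that order (R = Rz(yaw) Ry(pitch) Rx(roll)).
In Python, from plant import r gives the robot as it stands. The module is installed in compiled form; this text tells all that it offers.
- The arm moves only by the shell command python3 -m creep 'ROWS' [FORCE]. ROWS is JSON, a list of rows, each a list of 7 numbers: the turn, a rotation vector about the tool's x, y, z in rad, then the shift along the tool's x, y, z in cm, then the opening in per cent of the stroke, from 0 (shut) to 100 (fully open). In form: [[rx, ry, rz, x, y, z, fingers], ...]. A call has 1 to 8 rows; each row shifts and turns the commanded pose from where the row before left it, along the tool's axes as they then stand; what a row does not reach is not made up. A row lasts 1/10 s, in which the tool goes at most 50 mm and 8.59 degrees, less where a joint would pass 70% of its speed; a pose out of reach is approached as far as the arm can. A call is refused whole if a number of a shift passes 5 or a number of a turn 0.15, either way. A call with a gripper value outside its range is refused whole. The fingers move at their own pace and stop on an object; FORCE is the grip in N (left out, the last holds). Time passes only in rows, so rows that do not move let the fingers close. It gives the time, the measured TCP pose, the force and the opening at its end, in the units of the state.
- r.get_state(): the state, without advancing time (a new reading comes with each control period).
- r.capture(name): name is "side" or "top" or "wrist"; returns (picture, depth): 384x512x3 uint8, blue, green, red; 384x512 float32, m along the optical axis (not along the pixel's ray), 0 where there is no reading.
- r.camera_info(name): a dict with "fovy" (degrees; the focal length in pixels is half the picture's height over the tangent of half this angle, whatever the lens; pixels are square), "cx", "cy" (the principal point, pixels), "camera_from_world" (4x4, takes a point from world to camera coordinates). Camera axes: x right, y down, z forward; pixel columns grow to the right and rows downward; lengths in m; the calibration is good to about 2 mm. A picture is of the moment at which its call begins: read the wrist's pose just before it. camera_info takes no time and is no camera call; for the wrist camera it gives the pose at the moment of the call.
- r.close_job(): hands the job in, once; it reports no verdict.
Trained networks look in the newest picture that a camera, given by its name, has taken for a name from the list of things; names that differ only in an ending like _2 or _b are one class to them, and where a whole thing is asked for, a point or a joint stands for the part that bears it (a point fixed in the world has none). Each returns a list of dicts, best first, with "score" (0 to 1); they miss things now and then, are a little off and sometimes report something else, mostly with a low value. They report only what shows in the picture. A call takes as long as a camera call.
- r.look_for(query, camera): "rect" ([left, top, right, bottom] in pixels, round what is visible of it).
- r.masks_of(query, camera): "pixels" (384x512 bool, what is visible of it) and "rect" ([left, top, right, bottom] in pixels, round what is visible of it).
The state is a dict: "time_s": time; "joints": joint angles; "qd": joint speeds; "joint_torque": joint torques, N m; "tcp_pos": TCP position; "eef_rot": TCP orientation; "contact_force": force on the tool from outside, world axes, zero at the start; "moment": the same for the moment, N m; "gripper_width": finger opening in m.
Only numpy, scipy, OpenCV 4.12 (cv2) and the standard library are available. Lean on these libraries where they do the work, as an engineer would, in place of code of your own. Each camera call takes 0.05 s, during which the arm holds its last target. There are 200 camera calls.

## Working session

There is one attempt and no reset: what is moved stays moved. The work goes in short steps, Python scripts to look and compute and a shell command to move; the robot and the scene stay as the last step left them, time stands still between calls to the robot, and variables do not carry over. Pictures are saved under pics/ and viewed, about 8 in all and at most 12, crops included, and the job is handed in when it is done.

```bash
mkdir -p pics
cat > h.py <<'E'
import numpy as np, cv2
from plant import r
def K(n):
    i=r.camera_info(n); f=192/np.tan(np.radians(i["fovy"]/2)); return f,i["cx"],i["cy"],np.linalg.inv(np.array(i["camera_from_world"]))
def cloud(n,d):
    f,cx,cy,T=K(n); v,u=np.mgrid[:384,:512]
    P=np.stack([(u-cx)/f*d,(v-cy)/f*d,d,np.ones_like(d)],-1)
    return (P@T.T)[...,:3]
E
python3 - <<'E'
from h import *
s=r.get_state(); print(s)
for n in ["side","top"]:
    im,d=r.capture(n); P=cloud(n,d); np.savez(n,im=im,d=d,P=P)
    f,cx,cy,T=K(n); print(n,f,cx,cy,T.round(3).tolist())
    for q in ["slidebox","window","holder","stand","lens","tape","jar","brush"]:
        try:
            for m in r.masks_of(q,n)[:2]:
                k=m["pixels"]&(d>0); p=P[k]
                print(n,q,round(m["score"],2),m["rect"],k.sum(),np.median(p,0).round(3),np.percentile(p,2,axis=0).round(3),np.percentile(p,98,axis=0).round(3))
        except Exception as e: print(q,e)
    cv2.imwrite(f"pics/{n}.png",im)
E
```

```text
{'time_s': 0.0, 'joints': array([-5.56286670e+01,  2.05905528e+01,  6.33581525e-01, -1.93071493e-02,
       -7.01368748e+01, -1.65060052e+01]), 'qd': array([ 0.00627901,  0.10573773, -0.02546211, -0.07141035, -0.0507984 ,
        0.03843083]), 'joint_torque': array([ 1.33079542e-03, -5.82723355e+01,  2.93060428e+01,  6.99736252e+00,
        6.99873941e-03, -1.46209027e-04]), 'tcp_pos': array([ 0.20688184, -0.64199275,  0.22563376]), 'eef_rot': array([ 95.56148397,  89.90441431, 113.42023675]), 'contact_force': array([ 1.43016786, -0.17624568,  0.9334327 ]), 'moment': array([ 0.01508147, -0.05545551,  0.02145254]), 'gripper_width': 0.08731987362295665}
side 350.015053097821 259.2357511277619 189.97376795939164 [[-0.881, -0.294, 0.371, 0.278], [-0.473, 0.583, -0.661, 0.54], [-0.022, -0.758, -0.652, 0.757], [0.0, 0.0, 0.0, 1.0]]
side slidebox 0.64 [321.7, 204.0, 329.2, 225.4] 208 [ 0.459 -0.151  0.079] [ 0.45  -0.173  0.04 ] [ 0.473 -0.143  0.104]
side window 0.74 [319.1, 199.1, 334.6, 224.6] 231 [ 0.459 -0.151  0.076] [ 0.451 -0.173  0.035] [ 0.473 -0.143  0.105]
side window 0.72 [315.
[... 1181 characters left out ...]
0.144  0.107]
top holder 0.94 [267.7, 223.7, 307.3, 252.6] 741 [ 0.461 -0.159  0.014] [ 0.42  -0.214 -0.   ] [ 0.502 -0.105  0.101]
top holder 0.4 [284.0, 235.4, 295.8, 242.3] 52 [ 0.46  -0.158  0.102] [ 0.451 -0.174  0.048] [ 0.469 -0.143  0.107]
top stand 0.77 [200.9, 99.6, 245.5, 165.1] 1890 [0.758 0.028 0.273] [ 0.71  -0.019  0.   ] [0.815 0.087 0.33 ]
top lens 0.67 [205.4, 104.3, 233.9, 144.8] 849 [0.763 0.032 0.322] [ 0.714 -0.003  0.197] [0.806 0.062 0.332]
top jar 0.53 [315.8, 150.6, 338.3, 164.5] 225 [ 0.717 -0.293  0.059] [ 0.697 -0.317  0.015] [ 0.74  -0.273  0.065]
top brush 0.93 [341.2, 205.7, 362.6, 257.7] 481 [ 0.497 -0.37   0.019] [ 0.402 -0.394  0.007] [ 0.556 -0.341  0.025]
```

Run:
```python
from h import *
a=np.load("side.npz")["im"][110:270,140:390]; b=np.load("top.npz")["im"][85:275,180:400]
a=cv2.resize(a,(625,400),interpolation=cv2.INTER_CUBIC)[:, :450]; b=cv2.resize(b,(463,400),interpolation=cv2.INTER_CUBIC)
im,d=r.capture("wrist"); cv2.imwrite("pics/w0.png",im)
f,cx,cy,T=K("wrist"); print(f,cx,cy,T.round(3).tolist())
c=np.hstack([cv2.resize(a,(400,356)),cv2.resize(b,(400,346))[:346]][:1]); 
a=cv2.resize(np.load("side.npz")["im"][110:270,140:390],(450,288),interpolation=cv2.INTER_CUBIC); b=cv2.resize(np.load("top.npz")["im"][85:275,180:400],(350,288),interpolation=cv2.INTER_CUBIC)
w=cv2.resize(im,(400,300)); cv2.imwrite("pics/c1.png",np.vstack([np.hstack([a,b]),np.hstack([w,0*w])]))
# camera-box geometry: points above 0.2 near stand from top+side
for n in ["top","side"]:
    P=np.load(n+".npz")["P"]; k=(P[...,0]>.6)&(P[...,0]<.86)&(abs(P[...,1]-.03)<.12)&(P[...,2]>.2); p=P[k]
    rc=cv2.minAreaRect(p[:,:2].astype(np.float32)); print(n,k.sum(),rc,cv2.boxPoints(rc).round(3).tolist())
    k=(P[...,2]>.003)&(P[...,2]<.03)&(P[...,0]>.6)&(P[...,0]<.95)&(abs(P[...,1]-.03)<.12); rc=cv2.minEnclosingCircle(P[k][:,:2].astype(np.float32)); print("foot",rc)
    P_=P; k=(P[...,2]>.005)&(P[...,2]<.02)&(abs(P[...,0]-.46)<.06)&(abs(P[...,1]+.16)<.075); rc=cv2.minAreaRect(P[k][:,:2].astype(np.float32)); print("holder",rc)
    k=(P[...,2]>.093)&(abs(P[...,0]-.46)<.06)&(abs(P[...,1]+.16)<.075);rc=cv2.minAreaRect(P[k][:,:2].astype(np.float32)); print("boxtop",rc,P[k].mean(0))
```

```text
271.085566962664 252.38222996709496 194.51517907265014 [[-0.307, 0.911, 0.276, 0.133], [0.952, 0.294, 0.089, -0.667], [-0.0, 0.29, -0.957, 0.384], [0.0, 0.0, 0.0, 1.0]]
top 972 ((0.7584193348884583, 0.032958779484033585), (0.07937723398208618, 0.09985733777284622), 81.4681396484375) [[0.703000009059906, 0.0010000000474974513], [0.8019999861717224, -0.014000000432133675], [0.8140000104904175, 0.06499999761581421], [0.7149999737739563, 0.07999999821186066]]
foot ((0.7731969356536865, 0.029801659286022186), 0.20315532386302948)
holder ((0.4601902365684509, -0.16003522276878357), (0.113218754529953, 0.14535798132419586), 0.44080308079719543)
boxtop ((0.4610929489135742, -0.1595900058746338), (0.03139934688806534, 0.013257913291454315), 70.79662322998047) [ 0.46107681 -0.15954902  0.1028702 ]
side 1458 ((0.7581343650817871, 0.03451918810606003), (0.07888384163379669, 0.09921353310346603), 67.31159973144531) [[0.6970000267028809, 0.017000000923871994], [0.7889999747276306, -0.020999999716877937], [0.8190000057220459, 0.052000001072883606], [0.7279999852180481, 0.09000000357627869]]
foot ((0.7742109298706055, 0.03333211690187454), 0.20559020340442657)
holder ((0.4435819685459137, -0.15365007519721985), (0.11088530719280243, 0.10877984762191772), 73.36222076416016)
boxtop ((0.4620250463485718, -0.15964779257774353), (0.03286893293261528, 0.01625261828303337), 73.4705581665039) [ 0.46076692 -0.15781903  0.10109828]
```

View pics/c1.png

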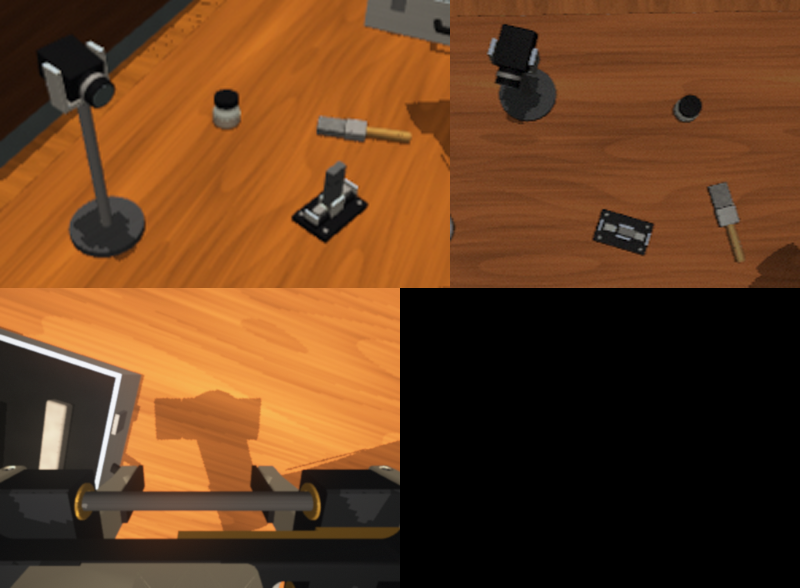

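```bash
cat >> h.py <<'E'
from scipy.spatial.transform import Rotation as Ro
def Rt(s): return Ro.from_euler("xyz",s["eef_rot"],degrees=True)
def toolR(yaw,tilt,sgn=1):
    "tool x = down tilted forward by tilt(deg) along azimuth yaw(deg); jaws (tool y) along horizontal left of yaw if sgn=1"
    a,t=np.radians(yaw),np.radians(tilt); fwd=np.array([np.cos(a),np.sin(a),0]); z=np.array([0,0,1.])
    X=np.sin(t)*fwd-np.cos(t)*z; Y=sgn*np.array([-np.sin(a),np.cos(a),0]); return Ro.from_matrix(np.stack([X,Y,np.cross(X,Y)],1))
def to(p,Rg=None):
    s=r.get_state(); R=Rt(s); print("t",round(s["time_s"],2),"tcp",s["tcp_pos"].round(4),"shift now-frame cm",(R.inv().apply(np.array(p)-s["tcp_pos"])*100).round(2))
    if Rg is not None: print("turn",(R.inv()*Rg).as_rotvec().round(4), "shift target-frame", (Rg.inv().apply(np.array(p)-s["tcp_pos"])*100).round(2))
E
python3 - <<'E'
from h import *
s=r.get_state(); R=Rt(s); print(R.as_matrix().round(3))
_,_,_,T=K("wrist"); o=R.inv().apply(T[:3,3]-s["tcp_pos"]); print("cam in tool",o.round(4),(R.inv()*Ro.from_matrix(T[:3,:3])).as_matrix().round(3).tolist())
sg=1 if R.as_matrix()[:,1]@[-.307,.911,.28]<0 else -1
for sg in (1,-1):
    Rg=toolR(-17,65,sg); pc=Rg.apply(o); print(sg,pc.round(3))
    look=Rg.apply(R.inv().apply(T[:3,2])); print("look",look.round(3)); 
    print("tcp goal",np.array([.41,.14,.25])-pc); print("down->",(R.inv()*toolR(-17,0,sg)).as_rotvec()); to([.40,.10,.2],Rg)
# clouds of inspection camera: planes
P=np.vstack([np.load(n+".npz")["P"].reshape(-1,3) for n in("top","side")])
k=(P[:,0]>.66)&(P[:,0]<.86)&(abs(P[:,1]-.03)<.1)&(P[:,2]>.18); p=P[k]
rng=np.random.default_rng(0)
for it in range(4):
    best=None
    for _ in range(1500):
        a,b,c=p[rng.choice(len(p),3,False)]; n=np.cross(b-a,c-a); L=np.linalg.norm(n)
        if L<2e-4: continue
        n/=L; inl=abs((p-a)@n)<.0025
        if best is None or inl.sum()>best[1].sum(): best=(n,inl)
    q=p[best[1]]; c=q.mean(0); n=np.linalg.svd(q-c)[2][2]; n*=np.sign(n[2]); print("plane",n.round(3),len(q),c.round(3),"az",np.degrees(np.arctan2(n[1],n[0])).round(1),"el",np.degrees(np.arcsin(n[2])).round(1)); p=p[~best[1]]
k=(P[:,2]>.01)&(P[:,2]<.018)&(np.hypot(P[:,0]-.76,P[:,1]-.03)<.09); print("foot",cv2.minEnclosingCircle(P[k][:,:2].astype(np.float32)))
E
```

```text
[[-0.    -0.307  0.952]
 [-0.     0.952  0.307]
 [-1.    -0.    -0.   ]]
cam in tool [-1.574e-01 -1.000e-04 -7.810e-02] [[0.0, -0.29, 0.957], [1.0, 0.001, -0.0], [-0.0, 0.957, 0.29]]
1 [-0.168  0.051 -0.004]
look [ 0.947 -0.29  -0.142]
tcp goal [0.57804255 0.08877251 0.25420191]
down-> [ 6.08487935e-01 -2.74525918e-06  8.94320701e-06]
t 0.95 tcp [ 0.2071 -0.6424  0.2266] shift now-frame cm [ 2.66 64.74 41.14]
turn [ 0.541  -1.0977 -0.3447] shift target-frame [-1.83 76.64 -3.78]
-1 [-0.105  0.032  0.137]
look [ 0.712 -0.218 -0.667]
tcp goal [0.51486936 0.10778995 0.1127224 ]
down-> [-2.53310472e+00 -1.16899774e-05 -3.58842391e-06]
t 0.95 tcp [ 0.2071 -0.6424  0.2266] shift now-frame cm [ 2.66 64.74 41.14]
turn [-2.1878  0.4376 -1.3938] shift target-frame [ -1.83 -76.64   3.78]
plane [-0.22   0.067  0.973] 1200 [0.765 0.032 0.323] az 163.1 el 76.7
plane [-0.229  0.094  0.969] 275 [0.751 0.04  0.314] az 157.7 el 75.7
plane [ 0.965 -0.253  0.07 ] 252 [0.756 0.041 0.264] az -14.7 el 4.0
plane [-0.111  0.994  0.025] 166 [0.756 0.062 0.297] az 96.4 el 1.5
foot ((0.7660870552062988, 0.03233218565583229), 0.06150883436203003)
```

```bash
python3 -m creep '[[0,0,0,-0.1,2,1.7,100],[0,0,0,-0.1,3.4,2.9,100],[0,0,0,-0.1,3.4,2.9,100],[0,0,0,-0.1,3.4,2.9,100],[0,0,0,-0.1,3.4,2.9,100],[0,0,0,-0.1,3.4,2.9,100],[0,0,0,-0.1,3.4,2.9,100],[0,0,0,-0.1,3.4,2.9,100]]'
python3 -m creep '[[0,0,0,-0.1,3.4,2.9,100],[0,0,0,-0.1,3.4,2.9,100],[0,0,0,-0.1,3.4,2.9,100],[0,0,0,-0.1,3.4,2.9,100],[0,0,0,-0.1,3.4,2.9,100],[0,0,0,-0.1,3.4,2.9,100],[0,0,0,-0.1,3.4,2.9,100],[0,0,0,-0.1,3.4,2.9,100]]'
python3 -m creep '[[0.122,0,0,0,0,0,100],[0.122,0,0,0,0,0,100],[0.122,0,0,0,0,0,100],[0.122,0,0,0,0,0,100],[0.12,0,0,0,0,0,100]]'
python3 -m creep '[[0,-0.14,0,0,0,0,100],[0,-0.14,0,0,0,0,100],[0,-0.14,0,0,0,0,100],[0,-0.14,0,0,0,0,100],[0,-0.14,0,0,0,0,100],[0,-0.14,0,0,0,0,100],[0,-0.14,0,0,0,0,100],[0,-0.14,0,0,0,0,100]]'
python3 - <<'E'
from h import *
print(r.get_state()["eef_rot"]); to([.55,.097,.25],toolR(-17,64))
E
```

```text
time_s: 1.75
tcp_pos: [0.3377, -0.3278, 0.2349]
eef_rot: [-41.2, 89.9, -23.3]
contact_force: [0.7, -0.4, 0.5]
gripper_width: 0.0878
time_s: 2.55
tcp_pos: [0.4751, 0.0026, 0.2431]
eef_rot: [0.8, 89.9, 18.7]
contact_force: [0.7, -0.4, -0.4]
gripper_width: 0.0875
time_s: 3.05
tcp_pos: [0.4747, 0.0008, 0.2427]
eef_rot: [35.9, 90.0, 18.7]
contact_force: [-0.7, -0.3, 0.4]
gripper_width: 0.0877
time_s: 3.85
tcp_pos: [0.5183, -0.0642, 0.389]
eef_rot: [0.5, 40.8, -12.3]
contact_force: [1.6, -0.2, -0.6]
gripper_width: 0.0873
[  0.53889585  40.7700301  -12.25938307]
t 3.85 tcp [ 0.5183 -0.0642  0.389 ] shift now-frame cm [  8.83  16.32 -10.89]
turn [ 0.0363 -0.258  -0.0681] shift target-frame [  4.58  16.34 -13.23]
```

```bash
python3 -m creep '[[0,0,0,0.5,3,-1,100],[0,0,0,0.5,3,-1,100],[0,0,0,0.5,3,-1,100],[0,0,0,0.5,3,-1,100],[0,0,0,0,0,0,100]]'
cat > lens.py <<'E'
from h import *
import sys
print(r.get_state()["tcp_pos"],r.get_state()["eef_rot"])
im,d=r.capture("wrist"); P=cloud("wrist",d); print(K("wrist")[3][:3,3])
cv2.imwrite(f"pics/{sys.argv[1]}.png",im); np.savez(sys.argv[1],im=im,d=d,P=P)
for q in sys.argv[2:]:
    for m in r.masks_of(q,"wrist")[:2]:
        k=m["pixels"]&(d>0); p=P[k]; print(q,round(m["score"],2),m["rect"],k.sum(),np.median(p,0).round(3),np.percentile(p,2,axis=0).round(3),np.percentile(p,98,axis=0).round(3))
E
python3 lens.py w1 lens stand
```

```text
time_s: 4.35
tcp_pos: [0.5153, -0.0042, 0.3611]
eef_rot: [1.1, 44.3, -6.8]
contact_force: [-0.1, -1.2, -0.3]
gripper_width: 0.0877
[ 0.51527825 -0.00422485  0.36108695] [ 1.06564582 44.26951243 -6.83230407]
[0.34919916 0.01699463 0.41459524]
lens 0.88 [276.0, 221.1, 319.5, 258.9] 1319 [0.723 0.036 0.301] [0.71  0.007 0.274] [0.75  0.061 0.318]
lens 0.25 [0.0, 0.0, 38.4, 43.6] 900 [ 0.54  -0.348  0.016] [ 0.514 -0.378 -0.001] [ 0.561 -0.337  0.019]
stand 0.89 [254.9, 82.0, 321.0, 262.7] 5120 [0.747 0.031 0.121] [ 0.708 -0.019  0.001] [0.81  0.081 0.316]
stand 0.18 [279.6, 220.1, 322.2, 260.8] 1351 [0.723 0.036 0.301] [0.709 0.007 0.273] [0.75  0.062 0.318]
```

View pics/w1.png

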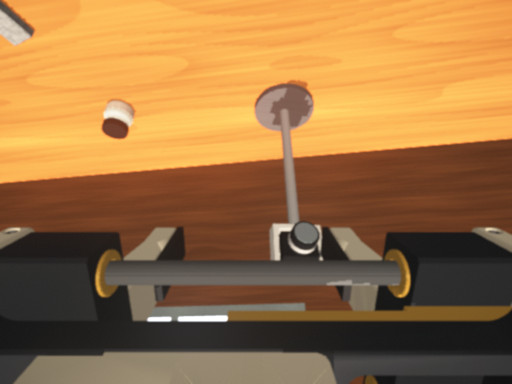

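```bash
python3 - <<'E'
from h import *
z=np.load("w1.npz"); P=z["P"]; d=z["d"]
c=P[227:245,296:315].reshape(-1,3)
for v in range(222,262,3): print(v,[tuple((P[v,u]*1000).astype(int)) for u in range(284,328,6)])
for n in ["top","side"]:
    Q=np.load(n+".npz")["P"].reshape(-1,3); k=(abs(Q[:,0]-.76)<.1)&(abs(Q[:,1]-.03)<.1)&(Q[:,2]>.2)
    # project onto axis frame
    for a in [13.3]:
        az=np.radians(-17); el=np.radians(a); X=np.array([np.cos(az)*np.cos(el),np.sin(az)*np.cos(el),np.sin(el)]); Y=np.array([-np.sin(az),np.cos(az),0]); Z=np.cross(X,Y)
        L=(Q[k]-[.766,.032,.3])@np.stack([X,Y,Z],1); f=L[L[:,0]<-.035]; print(n,len(f),np.percentile(f,[1,5,50,95,99],axis=0).round(4).tolist())
E
cd pics; python3 -c "
import cv2;i=cv2.imread('w1.png')[195:275,240:370];cv2.imwrite('w1c.png',cv2.resize(i,(780,480),interpolation=cv2.INTER_CUBIC))"
```

```text
222 [(np.int64(1771), np.int64(12), np.int64(-141)), (np.int64(756), np.int64(25), np.int64(255)), (np.int64(757), np.int64(34), np.int64(256)), (np.int64(718), np.int64(41), np.int64(272)), (np.int64(720), np.int64(49), np.int64(271)), (np.int64(1770), np.int64(174), np.int64(-130)), (np.int64(1768), np.int64(206), np.int64(-127)), (np.int64(1772), np.int64(239), np.int64(-126))]
225 [(np.int64(744), np.int64(15), np.int64(264)), (np.int64(748), np.int64(24), np.int64(264)), (np.int64(714), np.int64(32), np.int64(277)), (np.int64(714), np.int64(40), np.int64(277)), (np.int64(719), np.int64(49), np.int64(276)), (np.int64(723), np.int64(58), np.int64(275)), (np.int64(1768), np.int64(204), np.int64(-110)), (np.int64(1766), np.int64(235), np.int64(-107))]
228 [(np.int64(745), np.int64(14), np.int64(269)), (np.int64(747), np.int64(24), np.int64(269)), (np.int64(712), np.int64(31), np.int64(282)), (np.int64(715), np.int64(40), np.int64(282)), (np.int64(717), np.int64(48), np.int64(281)), (np.int64(719), np.int64(57), np.int64(281)), (np.int64(759), np.int64(70), np.int64(267)), (np.int64(
[... 3732 characters left out ...]
5), np.int64(39), np.int64(374))]
261 [(np.int64(439), np.int64(15), np.int64(392)), (np.int64(439), np.int64(17), np.int64(393)), (np.int64(439), np.int64(19), np.int64(393)), (np.int64(440), np.int64(21), np.int64(393)), (np.int64(442), np.int64(23), np.int64(392)), (np.int64(439), np.int64(25), np.int64(393)), (np.int64(441), np.int64(27), np.int64(393)), (np.int64(440), np.int64(29), np.int64(393))]
top 114 [[-0.054, -0.0216, 0.0053], [-0.0532, -0.0208, 0.0089], [-0.0443, -0.0052, 0.0187], [-0.0358, 0.0138, 0.0239], [-0.0351, 0.0159, 0.0248]]
side 257 [[-0.0552, -0.0199, -0.0141], [-0.0546, -0.0155, -0.0102], [-0.0517, 0.0036, 0.0114], [-0.037, 0.0172, 0.0225], [-0.0353, 0.0186, 0.0234]]
```

View pics/w1c.png

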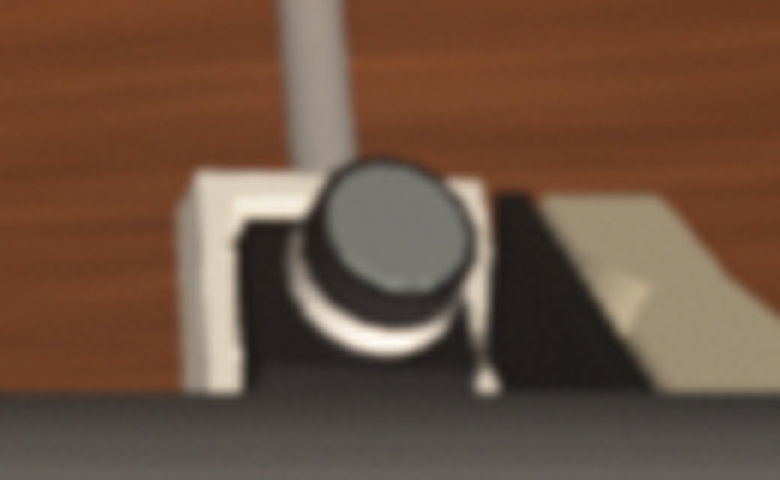

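Run:
```python
from h import *
to([.455,-.157,.20],toolR(-19,0))
```

```text
t 4.5 tcp [ 0.5154 -0.0053  0.3615] shift now-frame cm [  8.28 -16.05 -14.17]
turn [ 0.1816  0.7947 -0.0913] shift target-frame [ 16.15 -16.31  -0.77]
```

```bash
python3 -m creep '[[0.0303,0.1325,-0.0152,0,0,0,100],[0.0303,0.1325,-0.0152,0,0,0,100],[0.0303,0.1325,-0.0152,0,0,0,100],[0.0303,0.1325,-0.0152,0,0,0,100],[0.0303,0.1325,-0.0152,0,0,0,100],[0.0303,0.1325,-0.0152,0,0,0,100],[0,0,0,0,0,0,100]]'
python3 - <<'E'
from h import *
to([.455,-.157,.20],toolR(-19,0))
E
```

```text
time_s: 5.2
tcp_pos: [0.5228, -0.0118, 0.3634]
eef_rot: [2.3, 86.7, -16.9]
contact_force: [-0.2, -0.3, -1.1]
gripper_width: 0.0874
t 5.2 tcp [ 0.5228 -0.0118  0.3634] shift now-frame cm [ 16.18 -15.98  -2.58]
turn [-0.0025  0.0572 -0.0022] shift target-frame [ 16.34 -15.94  -1.69]
```

```bash
python3 -m creep '[[0,0.057,0,0,0,0,100],[0,0,0,2.7,-2.7,-0.3,100],[0,0,0,2.7,-2.7,-0.3,100],[0,0,0,2.7,-2.7,-0.3,100],[0,0,0,2.7,-2.7,-0.3,100],[0,0,0,2.7,-2.7,-0.3,100],[0,0,0,2.7,-2.5,-0.2,100],[0,0,0,0,0,0,100]]'
python3 lens.py w2 slidebox window holder
python3 - <<'E'
from h import *
P=np.load("w2.npz")["P"]
k=(P[...,2]>.092)&(P[...,2]<.112)&(abs(P[...,0]-.46)<.05)&(abs(P[...,1]+.16)<.04); print(k.sum(),cv2.minAreaRect(P[k][:,:2].astype(np.float32)),P[k].mean(0))
to([.461,-.1595,.055],toolR(-19,0))
E
```

```text
time_s: 6.0
tcp_pos: [0.4492, -0.159, 0.199]
eef_rot: [48.8, 89.8, 29.7]
contact_force: [0.4, 0.3, 0.7]
gripper_width: 0.0877
[ 0.44921508 -0.15901455  0.19897959] [48.84937146 89.77523308 29.74722954]
[ 0.37640593 -0.13290233  0.3580177 ]
slidebox 0.9 [234.8, 180.4, 271.5, 213.0] 928 [ 0.459 -0.158  0.098] [ 0.452 -0.174  0.038] [ 0.471 -0.143  0.104]
window 0.93 [236.2, 184.4, 270.3, 214.7] 916 [ 0.459 -0.159  0.098] [ 0.452 -0.174  0.038] [ 0.472 -0.143  0.104]
holder 0.88 [214.1, 154.5, 299.1, 211.4] 3657 [ 0.452 -0.154  0.014] [ 0.42  -0.213  0.004] [ 0.504 -0.104  0.041]
524 ((0.46286752820014954, -0.1596537083387375), (0.031643833965063095, 0.014269636012613773), 70.452880859375) [ 0.46185058 -0.15923915  0.10212536]
t 6.2 tcp [ 0.4539 -0.157   0.2034] shift now-frame cm [14.85 -0.08  0.61]
turn [ 0.0015  0.0096 -0.005 ] shift target-frame [14.84 -0.    0.75]
```

View pics/w2.png

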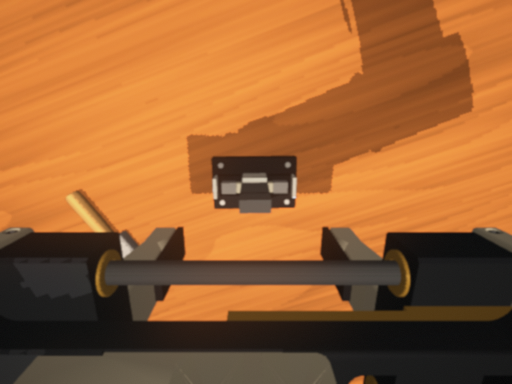

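```bash
cd pics; python3 -c "
import cv2;i=cv2.imread('w2.png')[145:225,200:310];j=cv2.imread('side.png')[190:250,295:350];import numpy as np
cv2.imwrite('w2c.png',np.hstack([cv2.resize(i,(440,320),interpolation=cv2.INTER_CUBIC),cv2.resize(j,(293,320),interpolation=cv2.INTER_CUBIC)]))"
```

```text
(no output)
```

View pics/w2c.png

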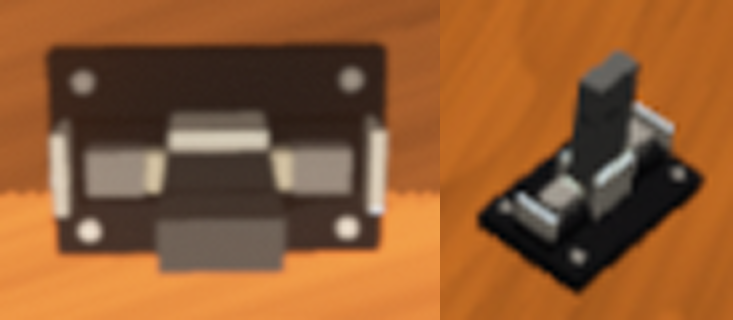

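```bash
python3 -m creep '[[0,0.009,-0.005,0,0,0.7,100],[0,0,0,3,0,0,100],[0,0,0,3,0,0,100],[0,0,0,3,0,0,100],[0,0,0,2,0,0,100],[0,0,0,0,0,0,100]]'
python3 - <<'E'
from h import *
to([.462,-.1596,.052],toolR(-19.3,0))
E
```

```text
time_s: 6.8
tcp_pos: [0.459, -0.1587, 0.0904]
eef_rot: [-163.4, 89.7, 177.7]
contact_force: [-0.5, 0.2, 0.7]
gripper_width: 0.0879
t 6.8 tcp [ 0.459  -0.1587  0.0904] shift now-frame cm [3.84 0.02 0.34]
turn [ 0.0074 -0.0058  0.0017] shift target-frame [3.84 0.02 0.32]
```

```bash
python3 -m creep '[[0.005,-0.006,0,2,0,0.3,100],[0,0,0,1.8,0,0,100],[0,0,0,0,0,0,100],[0,0,0,0,0,0,0],[0,0,0,0,0,0,0],[0,0,0,0,0,0,0],[0,0,0,0,0,0,0],[0,0,0,0,0,0,0]]' 50
python3 -m creep '[[0,0,0,0,0,0,0],[0,0,0,0,0,0,0]]'
python3 - <<'E'
from h import *
to([.462,-.1596,.052],toolR(-19.3,0))
E
```

```text
time_s: 7.6
tcp_pos: [0.4627, -0.1602, 0.0549]
eef_rot: [1.0, 89.7, -18.2]
contact_force: [-0.9, -0.1, -0.2]
gripper_width: 0.0535
time_s: 7.8
tcp_pos: [0.4625, -0.1602, 0.0544]
eef_rot: [-3.1, 89.8, -22.3]
contact_force: [-0.3, -0.0, -0.1]
gripper_width: 0.0375
t 7.8 tcp [ 0.4625 -0.1602  0.0544] shift now-frame cm [ 0.24  0.04 -0.07]
turn [0.0017 0.0042 0.0002] shift target-frame [ 0.24  0.04 -0.06]
```

```bash
python3 -m creep '[[0,0,0,0,0,0,0],[0,0,0,0,0,0,0],[0,0,0,0,0,0,0],[0,0,0,0,0,0,0]]'
```

```text
time_s: 8.2
tcp_pos: [0.4624, -0.1602, 0.0544]
eef_rot: [-4.1, 89.8, -23.3]
contact_force: [-0.2, -0.3, 0.2]
gripper_width: 0.0318
```

Gripped at 31.8 mm (expected 32). Pull straight up.

```bash
python3 -m creep '[[0,0,0,-0.3,0,0,0],[0,0,0,-0.4,0,0,0],[0,0,0,-0.4,0,0,0],[0,0,0,-0.5,0,0,0],[0,0,0,-0.5,0,0,0],[0,0,0,-0.5,0,0,0],[0,0,0,-1,0,0,0],[0,0,0,-1,0,0,0]]'
python3 -m creep '[[0,0,0,-1.5,0,0,0],[0,0,0,-2,0,0,0],[0,0,0,-2,0,0,0],[0,0,0,-2,0,0,0],[0,0,0,0,0,0,0]]'
python3 - <<'E'
from h import *
s=r.get_state(); print(s["tcp_pos"],s["contact_force"],s["gripper_width"])
for n in ["side","top","wrist"]:
    im,d=r.capture(n); P=cloud(n,d); np.savez(n+"2",im=im,d=d,P=P)
    for m in r.masks_of("slidebox",n)[:2]:
        k=m["pixels"]&(d>0); p=P[k]; print(n,round(m["score"],2),m["rect"],k.sum(),np.median(p,0).round(3),np.percentile(p,2,axis=0).round(3),np.percentile(p,98,axis=0).round(3))
i=np.load("side2.npz")["im"][150:260,250:390]; w=np.load("wrist2.npz")["im"]
cv2.imwrite("pics/c2.png",np.hstack([cv2.resize(i,(408,320),interpolation=cv2.INTER_CUBIC),cv2.resize(w[100:340,120:400],(373,320))]))
E
```

```text
time_s: 9.0
tcp_pos: [0.4624, -0.1601, 0.1014]
eef_rot: [-1.7, 89.7, -20.8]
contact_force: [0.8, -0.6, -1.0]
gripper_width: 0.0318
time_s: 9.5
tcp_pos: [0.4638, -0.1601, 0.179]
eef_rot: [7.2, 89.4, -12.0]
contact_force: [0.1, -0.3, 0.4]
gripper_width: 0.0314
[ 0.46383248 -0.16011732  0.17898849] [ 0.09702702 -0.30308723  0.36626041] 0.031417478952267805
side 0.75 [320.7, 171.0, 335.2, 196.5] 217 [ 0.458 -0.152  0.171] [ 0.445 -0.343  0.002] [ 0.495 -0.104  0.252]
side 0.22 [234.3, 319.6, 276.9, 366.6] 961 [0.473 0.233 0.024] [0.43  0.186 0.001] [0.521 0.278 0.028]
wrist 0.97 [217.7, 206.0, 288.1, 297.5] 3537 [ 0.455 -0.158  0.193] [ 0.449 -0.173  0.135] [ 0.47  -0.143  0.222]
```

View pics/c2.png

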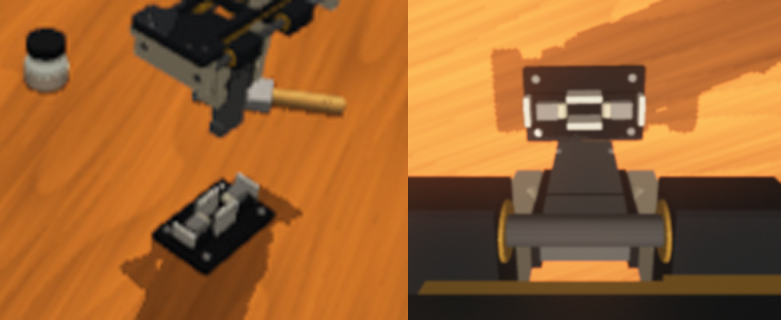

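```bash
cat > fit.py <<'E'
from h import *
def fit():
    s=r.get_state(); im,d=r.capture("wrist"); P=cloud("wrist",d); ms=r.masks_of("slidebox","wrist"); m=ms[0]
    k=cv2.erode(m["pixels"].astype(np.uint8),np.ones((3,3)))>0; R=Rt(s)
    q=R.inv().apply(P[k&(d>0)]-s["tcp_pos"]); f=q[(abs(q[:,2])<.03)&(abs(q[:,1])<.02)]
    g=f
    for _ in range(6):
        A=np.c_[g[:,0],g[:,1],np.ones(len(g))]; c=np.linalg.lstsq(A,g[:,2],rcond=None)[0]
        res=f[:,2]-np.c_[f[:,0],f[:,1],np.ones(len(f))]@c; g=f[abs(res)<.002]
    full=R.inv().apply(P[m["pixels"]&(d>0)]-s["tcp_pos"]); full=full[abs(full[:,2])<.03]
    print(round(m["score"],2),len(g),len(f),"face z = %.3f x + %.3f y + %.4f (tool)"%tuple(c),"x,y extents",np.percentile(g,[1,50,99],axis=0).round(4).tolist(),"full xmax",np.percentile(full[:,0],[1,99]).round(4))
fit()
E
python3 fit.py
python3 - <<'E'
from h import *
# goal TCP from nominal: box origin at tool (+.0424,0,0)?, window at box (7,0,42): tool x=.0424-.042=.0004, z=+.007
F=np.array([.6216,.0745,.266])
Rg=toolR(-17,13.2); 
for w in ([.0004,0,.007],): g=F-Rg.apply(w); print(g); to(g,Rg)
E
```

```text
0.61 2561 3106 face z = -0.004 x + -0.003 y + -0.0080 (tool) x,y extents [[-0.0363, -0.0147, -0.0087], [-0.0103, 0.0, -0.008], [0.0391, 0.015, -0.0072]] full xmax [-0.0478  0.0408]
[0.61499538 0.07651923 0.26479098]
t 9.9 tcp [ 0.4617 -0.16    0.1748] shift now-frame cm [-9.   27.37  6.73]
turn [-0.0381 -0.2273  0.0051] shift target-frame [-6.99 27.1   9.6 ]
```

```bash
python3 -m creep '[[-0.019,-0.113,0.002,0,0,0,0],[-0.019,-0.114,0.003,0,0,0,0],[0,0,0,-1,2,0,0],[0,0,0,-1,3,0,0],[0,0,0,-1,3,0.2,0],[0,0,0,-1,3,0.2,0],[0,0,0,-1,3,0.2,0],[0,0,0,-1,3,0.2,0]]'
python3 -m creep '[[0,0,0,-0.5,3,0.2,0],[0,0,0,-0.5,3,0.2,0],[0,0,0,0,2.5,0.2,0],[0,0,0,0,1.5,0.2,0],[0,0,0,0,0,0,0],[0,0,0,0,0,0,0]]'
python3 - <<'E'
from h import *
F=np.array([.6216,.0745,.266]); Rg=toolR(-17,13.2); to(F-Rg.apply([-.0005,0,.0065]),Rg)
print(r.get_state()["contact_force"],r.get_state()["gripper_width"])
E
```

```text
time_s: 10.7
tcp_pos: [0.506, 0.0055, 0.2359]
eef_rot: [-0.0, 76.8, -17.0]
contact_force: [0.7, 0.1, -0.1]
gripper_width: 0.0317
time_s: 11.3
tcp_pos: [0.5401, 0.098, 0.2466]
eef_rot: [-0.2, 76.8, -17.2]
contact_force: [0.1, -0.6, -1.0]
gripper_width: 0.0316
t 11.3 tcp [0.5401 0.098  0.2466] shift now-frame cm [0.09 0.14 8.05]
turn [ 0.0003 -0.0002  0.0009] shift target-frame [0.09 0.14 8.05]
[ 0.06587008 -0.63227794 -0.96253182] 0.031591097953299806
```

```bash
python3 -m creep '[[0,0,0,0,0.1,1.5,0],[0,0,0,0.1,0,2,0],[0,0,0,0,0,2,0],[0,0,0,0,0,1.5,0],[0,0,0,0,0,1,0],[0,0,0,0,0,0,0],[0,0,0,0,0,0,0]]'
python3 fit.py
python3 - <<'E'
from h import *
F=np.array([.6216,.0745,.266]); Rg=toolR(-17,13.2); to(F-Rg.apply([-.0005,0,.0065]),Rg)
X=Rg.apply([0,0,1]);Y=Rg.apply([0,1,0]);Z=-Rg.apply([1,0,0]); B=np.stack([X,Y,Z],1)
for n in ["side","top"]:
    im,d=r.capture(n); P=cloud(n,d); np.savez(n+"3",im=im,d=d,P=P)
    L=(P.reshape(-1,3)-F)@B; k=(abs(L[:,1])<.045)&(abs(L[:,2])<.045)
    for nm,lo,hi in (("lens",.08,.12),("box",-.03,.02)):
        q=L[k&(L[:,0]>lo)&(L[:,0]<hi)]; print(n,nm,len(q),np.percentile(q,[2,25,50,75,98],axis=0).round(4).tolist() if len(q) else "")
i=np.load("side3.npz")["im"][90:270,130:350]; cv2.imwrite("pics/c3.png",cv2.resize(i,(733,600),interpolation=cv2.INTER_CUBIC))
E
```

```text
time_s: 12.0
tcp_pos: [0.6149, 0.0758, 0.2643]
eef_rot: [-0.0, 76.8, -17.1]
contact_force: [-0.1, -0.0, -0.5]
gripper_width: 0.0319
0.6 2664 3307 face z = -0.004 x + -0.003 y + -0.0085 (tool) x,y extents [[-0.037, -0.0147, -0.0092], [-0.0102, 0.0002, -0.0085], [0.0398, 0.0155, -0.0077]] full xmax [-0.0814  0.0409]
t 12.1 tcp [0.6148 0.0762 0.2645] shift now-frame cm [0.06 0.03 0.07]
turn [-0.0002  0.0005 -0.0001] shift target-frame [0.06 0.03 0.07]
side lens 158 [[0.1, -0.0175, 0.0011], [0.1017, -0.0062, 0.0107], [0.107, 0.0025, 0.0154], [0.1148, 0.0098, 0.0191], [0.1193, 0.0196, 0.0213]]
side box 364 [[-0.0179, -0.0304, -0.0394], [-0.016, -0.0131, -0.018], [-0.0151, 0.0033, 0.0064], [-0.0143, 0.0156, 0.0176], [-0.0021, 0.0332, 0.0392]]
top lens 117 [[0.1004, -0.0197, 0.0044], [0.1054, -0.012, 0.0132], [0.1103, -0.0036, 0.0169], [0.1153, 0.0059, 0.0195], [0.1197, 0.0166, 0.0224]]
top box 0
```

View pics/c3.png

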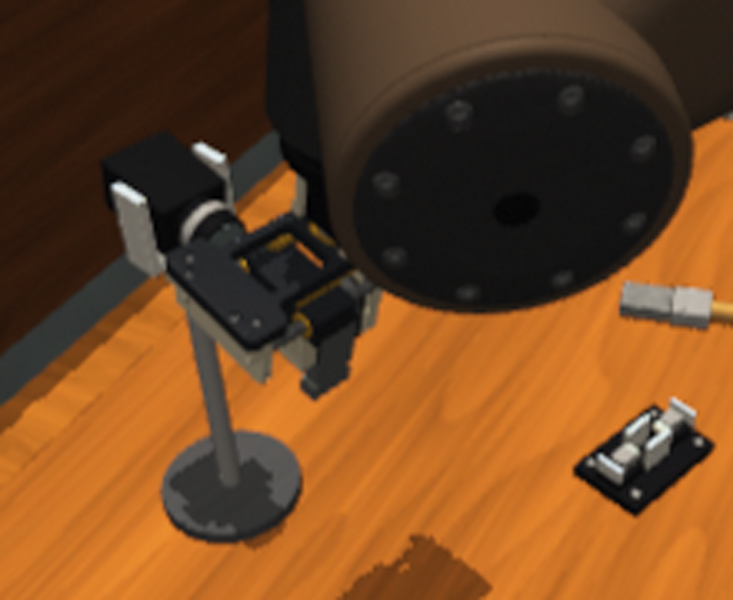

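```bash
python3 -m creep '[[0,0,0,0,0,0,0],[0,0,0,0,0,0,0],[0,0,0,0,0,0,0]]'; python3 -c "
from plant import r
s=r.get_state();print(s['qd'].round(3),s['contact_force']);print(r.close_job())"
```

```text
time_s: 12.5
tcp_pos: [0.6154, 0.0766, 0.2647]
eef_rot: [0.1, 76.7, -16.9]
contact_force: [0.1, -0.6, -0.5]
gripper_width: 0.032
[-0.039  0.173  0.077  0.035 -0.057 -0.086] [ 0.07110402 -0.60354869 -0.48090022]
the job is handed in; nothing more can be done
None
```

I gripped the slide box by its narrow edges with 50 N, pulled it straight up out of the holder, and handed it in at about 12.5 s. It was held still in front of the inspection camera, tilted 13.2° to match the camera's aim.

Last checks:
- **Position:** the lens front measured 100 mm from where I placed the window centre, and it was centred on the lens axis. The box's back face sat 15 mm behind the focus point (14 mm expected).
- **Squareness:** a plane fitted to the box's back face was within about 0.3° of the gripper's axes. The gripper was within about 0.1° of the angles I aimed for.
- **Grip and stillness:** the opening was steady at 32 mm, the outside force on the tool was about 0 to 1 N, and the joints were practically still.
- **Window side:** I never saw the window itself. The robot-facing side looked plain in both the wrist and side pictures, so I took the window to be on the side facing the lens.
- **Camera aim:** the final check found the lens where I first measured it, within a few mm. The two ways of locating the lens had differed by about 4 mm, and I used a value between them.
- **Other items:** the tool passed well above the brush and went nowhere near the tape roll or the jar. I did not measure their final positions.

One viewing move, a tilt close to the arm's reach limit, ended off its target. I corrected it from the measured pose, and nothing was touched.

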